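# Deburr the mould plate with push strokes of a file

## Task

Take the file from its board and file the copper-coloured burred top edge of the upright plate in the blue fixture: three full strokes, each pushed forward towards the stop from the front third of the file to its rear third, level and square across the edge, with a steady pressure of about 10 N. File on the push only and lift the file clear for every return, so that the loose carriage is never dragged back off its stop. Then lay the file down, without dropping it, flat in its board, let go, and leave the mallet, the oil can and the bin of pins alone.

Things in the scene. Friction and masses are not known exactly. Their poses are not given: they have to be found in the camera images.
- file: (All sizes here in mm.) Flat file with a raised grip. Dark steel blade 220 long (its x), 28 wide (the front 22 is 18 wide), 7 thick; on its top, at mid-length, a pale wooden grip block 80 long, 22 wide, from 7 to 52 above the blade's underside: pinch it across its width (y), from above. Origin: centre of the blade's underside; x points to the tip, z up. The rear end of the blade is red. Mass about 0.35 kg.
- file_tip (a point): The front end of the file's underside, 110 in front of the file's origin.
- rest: The file's board: brown wood 270 x 66 x 12 thick, with lips 6 high round the flat floor on which the file lies; the lips leave 8 free on each side of the file and 15 at each end. It is fixed. Origin: centre of its underside; the floor is 12 above it; x runs along the board, and the file lies there with its tip towards +x.
- vise: Blue filing fixture, fixed: base 180 (x) x 120 (y) x 22, with steel rails at y = -49 and +49 (tops 51 high) and a blue stop block at x = 23 to 49, 68 high. Origin: centre of its underside. +x is the direction of the push stroke, towards the stop. Between the rails a black carriage carries the upright aluminium plate, the highest part of all.
- work (a point): A point of the blue fixture, fixed to it, 90 above its origin: the middle of where the plate's top edge may stand. The plate is 6 thick, 66 wide (along y); its copper-coloured edge is level and runs along y through this point, but its height is not measured: 12 lower to 12 higher. It stands on a cushion that yields downwards 1 mm per 4 N and springs back. 3 to 20 N is right, over 25 N ruins it.
- carriage (a joint): How far (m) the black carriage with the plate has been dragged back from its stop, towards the fixture's -x: 0 when home against the stop, 0.03 at most. It holds against a forward push only; backwards it slides with about 1 N and does not return by itself. More than 0.006 spoils the work.
- bin: Red open bin of steel pins, 150 x 110 x 55 high, origin under its centre. Bystander.
- oiler: Green oil can with a yellow band, 54 in diameter, 120 high, origin under its centre. Bystander.
- mallet: Wooden mallet lying down: head 100 (x) x 65 x 65 high, origin under the head's centre; the handle runs to its -y, ending 230 from the origin. Bystander.
Not all that is in view belongs to the job. What is shaped like the file but pink or purple is not meant.

How it is judged:
By the outcome, as a careful person would: the job done as asked, in the order asked, and still so for the second after the job is handed in, with the robot touching nothing.
It also fails if it takes over 69 s, if anything falls off the work surface, if the arm or the gripper's body presses on something with over 40 N, if the wrist force passes 120 N, or if a joint passes its speed limit or range.

## Robot

A 6-joint arm with a two-finger parallel gripper is mounted at the origin on the work surface. World frame = base frame: x ahead of the robot, y to its left, z up, the work surface at z = 0. Lengths are in mm, angles in rad, forces in N, time in s.
With the tool pointing down it reaches from about 375 to 825 mm from the base axis. Payload 5.5 kg.
Tool frame: the origin (TCP) lies midway between the tips of the shut fingers; the grasp point (between the pads) lies 19 mm behind it (arm.grasp_offset is the distance from the TCP to the grasp point, in mm); z points along the fingers, y is the direction in which the jaws open and shut (so a half turn about z gives the same grasp; the last joint's range is limited). The gripper opens to 85 mm and grips with 20 to 120 N. Pads are 22 mm wide; open, the fingers measure 114 mm over their backs; the gripper's body (76 mm by 85 mm) begins 54 mm behind the grasp point. The pads swing forward as they close: fully open they stand 13 mm farther back than shut.
Start: joints at [1.185, 0.314, -0.047, 1.21, 0, 1.571], TCP at [225.777, 555.895, 203.299] pointing down, gripper open.
Joint ranges: [-2.67, 2.67], [-0.69, 1.73], [-1.03, 1.25], [-2.08, 2.16], [-1.42, 1.45], [-3.14, 3.14]. Speed limits (rad/s): [2.39, 2.39, 3.01, 3.14, 3.14, 3.14].

## Interface

Orientations are given as a rotation vector (axis times angle).
In Python, from workcell import monitor, optics, close_job, finder, arm gives the robot as it stands.
- The arm moves only by the tool drive_tool, never from a script. Its argument "increments" is a list of rows, each an object of numbers: "dx", "dy", "dz": the shift along the tool's x, y, z in mm; "rx", "ry", "rz": the turn, a rotation vector about the tool's x, y, z in degrees. A call has exactly 8 rows; each row shifts and turns the pose as measured when the row begins, along the tool's axes as they then stand; what a row does not reach is not made up. A row lasts 1/8 s, in which the tool goes at most 62.5 mm and 10.7 degrees, less where a joint would pass 70% of its speed; a pose out of reach is approached as far as the arm can. A call is refused whole if a number of a shift passes 62.5 or a number of a turn 10.7, either way. A call with a gripper value outside its range is refused whole. "fingers" is the closure, from 0 (fully open) to 1 (shut), set as the call begins (left out, the last holds). The fingers move at their own pace and stop on an object; "force" is the grip in N (left out, the last holds). Time passes only in rows, so rows that do not move let the fingers close, or fill a call up. It gives the time, the measured TCP pose, the force and the opening at its end, in the units of the state.
- monitor.observe(): the state, without advancing time (a new reading comes with each control period).
- optics.camera(name): name is "side" or "top"; returns a dict with "frame" (400x640x3 uint8, red, green, blue), "depth" (400x640 float32, mm along the optical axis (not along the pixel's ray), 0 where there is no reading), "fx", "fy", "cx", "cy" (pixels), "xyz" and "rotation" of the camera in the world. Camera axes: x right, y down, z forward; pixel columns grow to the right and rows downward; lengths in mm; the calibration is good to about 2 mm. A picture is of the moment at which its call begins.
- close_job(): hands the job in, once; it reports no verdict.
Trained networks look in a picture, given as the dict that the camera call returned (one of the last four; its "shot" number tells which), for a name from the list of things; names that differ only in an ending like _2 or _b are one class to them, and where a whole thing is asked for, a point or a joint stands for the part that bears it (a point fixed in the world has none). Each returns a list of dicts, best first, with "conf" (0 to 1); they miss things now and then, are a little off and sometimes report something else, mostly with a low value. They report only what shows in the picture. A call takes as long as a camera call. They do not tell look-alikes from the thing itself.
- finder.spot_in(picture, label): "uv" ([column, row] in pixels, amid what is visible of it).
The state is a dict: "time_s": time; "q": joint angles; "joint_velocities": joint speeds; "joint_efforts": joint torques, N m; "ee_pos": TCP position; "orientation": TCP orientation; "force": force on the tool from outside, world axes, zero at the start; "torque": the same for the moment, N m; "finger_gap": opening from 0.0 (shut) to 1.0 (fully open).
Only numpy, scipy, OpenCV 4.12 (cv2) and the standard library are available. Lean on these libraries where they do the work, as an engineer would, in place of code of your own. Each camera call takes 0.05 s, during which the arm holds its last target. There are 200 camera calls.

## Working session

There is one attempt and no reset: what is moved stays moved. The work goes in short steps, Python scripts to look and compute and a tool call to move; the robot and the scene stay as the last step left them, time stands still between calls to the robot, and variables do not carry over. Pictures are saved under pics/ and viewed, on a budget of 10 in all, crops included, one or two more only if the job needs it, and the job is handed in when it is done.

Besides the shell and the picture viewer there is one more tool, called after "Call:" in YAML: its name, and indented under it one key for each argument. drive_tool: Moves the arm, as the interface text tells. Its arguments: {"type":"object","properties":{"increments":{"type":"array","items":{"type":"object","properties":{"dx":{"type":"number"},"dy":{"type":"number"},"dz":{"type":"number"},"rx":{"type":"number"},"ry":{"type":"number"},"rz":{"type":"number"}}}},"fingers":{"type":"number"},"force":{"type":"number"}},"required":["increments"]}

```bash
mkdir -p pics; ls; cat > h.py <<'E'
import numpy as np, cv2
from workcell import monitor, optics, close_job, finder, arm
def cloud(p):
    d=p["depth"]; v,u=np.mgrid[:d.shape[0],:d.shape[1]]
    c=np.stack([(u-p["cx"])/p["fx"]*d,(v-p["cy"])/p["fy"]*d,d],-1)
    R=np.array(p["rotation"]); 
    if R.size==3: R=cv2.Rodrigues(R.astype(float))[0]
    w=c@R.T+np.array(p["xyz"]); w[d<=0]=np.nan
    return w
def save(n,img,s=1):
    cv2.imwrite(n,cv2.resize(img[:,:,::-1],None,fx=s,fy=s,interpolation=cv2.INTER_CUBIC))
E
python3 - <<'E'
from h import *
a=optics.camera("top"); b=optics.camera("side")
for n,p in(("top",a),("side",b)):
    save(f"pics/{n}1.png",p["frame"],1.25); print(n,p["xyz"],p["rotation"],p["fx"],p["shot"])
    w=cloud(p); np.savez(f"{n}1.npz",w=w,f=p["frame"])
    for l in["file","rest","vise","bin","oiler","mallet","file_tip","work"]:
        for r in finder.spot_in(p,l)[:3]:
            u=np.round(r["uv"]).astype(int); print(n,l,round(r["conf"],2),u,np.round(w[min(u[1],399),min(u[0],639)]))
print(monitor.observe())
E
```

```text
pics
top [ 310.88870274  112.88291258 1137.58615833] [-2.15853666  2.17126108 -0.18284177] 425.8245011522379 1
top file 0.94 [255 203] [458. 236.  65.]
top file 0.8 [328 250] [338.  52.  52.]
top file 0.76 [183 217] [425. 420.  50.]
top rest 0.73 [260 191] [496. 229.  21.]
top vise 0.66 [366 161] [574. -54.  31.]
top vise 0.66 [257 203] [458. 231.  66.]
top bin 0.75 [436 183] [ 516. -242.   22.]
top oiler 0.57 [272 106] [693. 191. 121.]
top mallet 0.87 [423 114] [ 693. -202.   66.]
top file_tip 0.93 [330 252] [333.  47.  52.]
top file_tip 0.81 [185 217] [424. 414.  53.]
top file_tip 0.72 [168 120] [681. 469.  46.]
side [ 331.59963614 -610.00450962  731.54928996] [-2.31665485  0.17200918 -0.09264991] 361.46128981316946 2
side file 0.94 [321 170] [460. 225.  44.]
side file 0.88 [282 223] [329.  19.  52.]
side file 0.83 [375 129] [692. 461.  18.]
side rest 0.6 [328 178] [480. 216.  18.]
side vise 0.86 [386 247] [576. -81.  36.]
side bin 0.76 [375 314] [ 508. -240.   17.]
side oiler 0.79 [402 159] [691. 181.  95.]
side oiler 0.46 [322 168] [463. 226.  51.]
side mallet 0.93 [474 294] [ 72
[... 209 characters left out ...]
.21 [385 246] [578. -70.  25.]
{'time_s': 0.9, 'q': array([ 1.18497906e+00,  3.13475663e-01, -4.70958942e-02,  1.21017404e+00,
        2.88453209e-05,  1.57080443e+00]), 'joint_velocities': array([ 0.00025085,  0.00112017,  0.00061384, -0.00032552, -0.0003898 ,
        0.00125032]), 'joint_efforts': array([ 1.24515387e-03, -5.39442694e+01,  3.40052998e+01,  1.13377562e-03,
        1.34586817e-04, -1.67907433e-05]), 'ee_pos': array([225.78503736, 555.91032465, 203.31589923]), 'orientation': array([-6.02297424e-01, -3.08329782e+00, -8.68891825e-05]), 'force': array([0.3339467 , 0.69744241, 0.18228709]), 'torque': array([-0.01653369, -0.03543612, -0.0016219 ]), 'finger_gap': 1.0016179043778837}
```

View pics/top1.png

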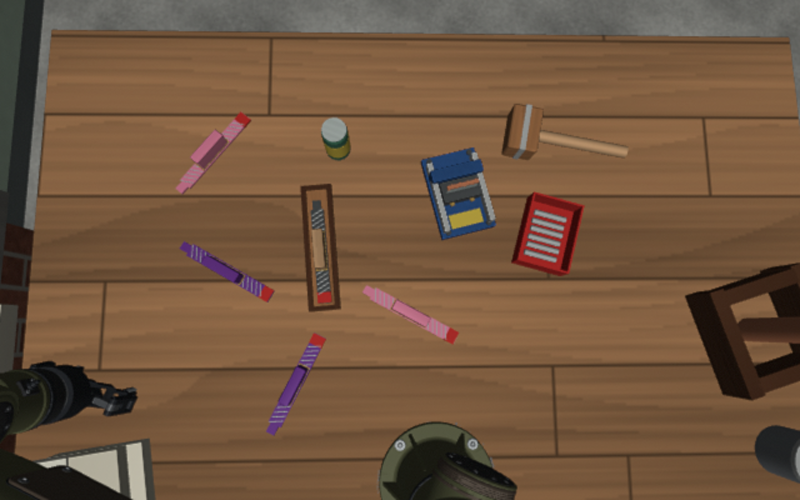

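View pics/side1.png

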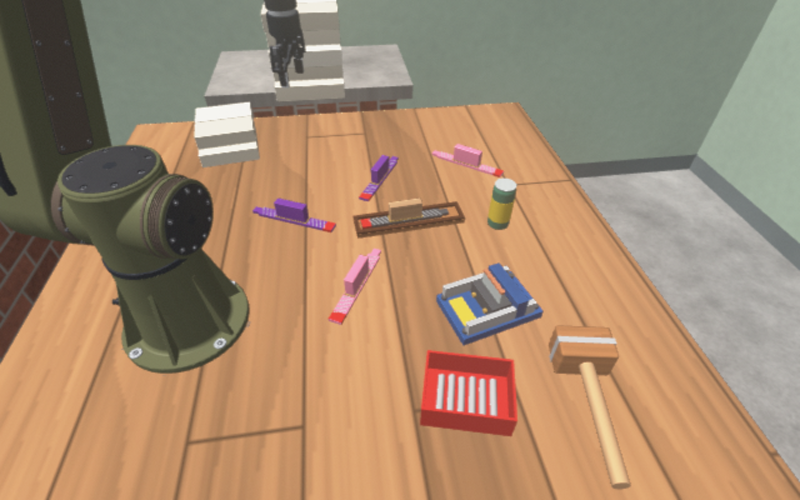

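Candidates in top1.png: pink (213,152), purple (226,271), pink (410,315), purple (296,385), and the dark/wood one in the brown board (319,248). Only the last one has a dark blade and a pale grip, so it is the file. The vise is at (457,193) with its stop at the far end. Next I confirm with a crop and fit the poses.

```bash
cat > fit.py <<'E'
from h import *
def rect(P,n):
    r=cv2.minAreaRect(P[:,:2].astype(np.float32)); print(n,len(P),np.round(r[0],1),np.round(r[1],1),round(r[2],1),"z",np.round(np.percentile(P[:,2],[5,50,95]),1))
if __name__=="__main__":
  for n in("top","side"):
    d=np.load(n+"1.npz"); w=d["w"]; f=d["f"].astype(int); h=cv2.cvtColor(d["f"],cv2.COLOR_RGB2HSV)
    reg=lambda x0,x1,y0,y1,z0,z1:(w[...,0]>x0)&(w[...,0]<x1)&(w[...,1]>y0)&(w[...,1]<y1)&(w[...,2]>z0)&(w[...,2]<z1)
    rect(w[reg(300,650,150,300,58,80)],n+" grip")
    rect(w[reg(300,650,160,300,9,80)],n+" board")
    v=reg(450,720,-160,40,8,130)
    rect(w[v],n+" vise")
    rect(w[v&reg(450,720,-160,40,74,130)],n+" plate")
    rect(w[v&reg(450,720,-160,40,62,74)],n+" stop")
    m=v&(h[...,0]<18)&(h[...,1]>90)&(h[...,2]>80)
    rect(w[m],n+" copper"); print(np.round(w[m][:40:3],1).tolist())
    m=v&(h[...,0]>105)&(h[...,0]<125)&(h[...,1]>100)
    rect(w[m],n+" blue")
E
python3 fit.py; python3 - <<'E'
from h import *
f=np.load("top1.npz")["f"];g=np.load("side1.npz")["f"]
a=cv2.resize(f[105:260,225:410],(740,620)) ;b=cv2.resize(g[140:280,270:450],(740,576))
save("pics/crop1.png",np.hstack([cv2.resize(a,(400,335)),cv2.resize(b,(400,335))]))
E
```

```text
top grip 274 [470.6 239.1] [79.7 22.3] 5.4 z [60.5 63.8 67.1]
top board 2500 [480.5 240.2] [269.7  66.6] 4.6 z [10.8 18.2 64. ]
top vise 3040 [604.7 -88.1] [180.8 187.1] 13.6 z [18.8 39.7 70.5]
top plate 98 [597.7 -56.1] [10.9 66.6] 14.1 z [82.7 87.9 91.7]
top stop 448 [633.7 -84.7] [ 59.9 180.3] 21.1 z [64.2 68.  71.5]
top copper 102 [ 621.7 -104.1] [ 52.8 169.6] 35.0 z [53.4 87.8 91.7]
[[692.0, -158.4, 60.4], [686.4, -158.9, 68.5], [687.3, -159.5, 8.5], [607.9, -84.5, 88.0], [614.6, -74.9, 54.7], [605.0, -76.6, 88.7], [605.1, -84.4, 88.3], [601.7, -60.8, 91.2], [601.7, -68.5, 91.2], [601.9, -76.3, 90.4], [602.9, -84.6, 86.9], [599.1, -50.5, 91.2], [598.8, -58.0, 92.4], [599.8, -66.3, 88.5]]
top blue 1356 [596.5 -55.7] [179.6 118.6] 14.1 z [18.3 23.3 70. ]
side grip 154 [470.7 237.4] [79.  23.9] 6.0 z [59.1 63.5 65.7]
side board 1564 [481.1 239.1] [270.4  70.9] 4.5 z [11.3 18.9 63.5]
side vise 3233 [605.3 -87.9] [181.7 181.9] 14.1 z [16.3 40.5 71.2]
side plate 144 [596.7 -56.6] [10.6 68.1] 14.0 z [75.6 87.4 90.5]
side stop 467 [633.5 -85.4] [ 60.9 180.4] 20.0 z [63.5 68.1 70.8]
side copper 95 [ 628.  -100.3] [ 33.  172.9] 36.7 z [78.3 88.2 90.7]
[[587.1, -25.0, 88.8], [585.2, -24.4, 84.9], [591.0, -29.1, 89.0], [587.8, -31.4, 88.2], [595.2, -32.3, 88.1], [590.7, -37.7, 90.8], [591.3, -37.6, 87.1], [589.0, -43.8, 90.5], [597.0, -43.2, 88.6], [593.2, -46.8, 89.4], [592.1, -44.9, 84.1], [597.5, -49.9, 88.6], [593.6, -53.8, 89.8], [593.4, -55.5, 88.1]]
side blue 847 [595.7 -58.4] [177.4 117. ] 14.0 z [19.5 23.5 69.7]
```

View pics/crop1.png

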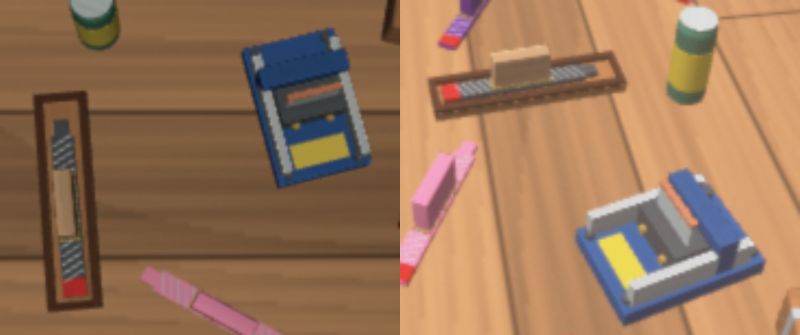

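Crop: the dark-bladed, pale-gripped file lies in the brown board at left, tip up in the picture (world +x). The copper edge stands in front of the blue stop. Poses: file at (470.6, 238.5) with yaw 5.5°, vise at (596.5, -56.3) with yaw 14°. I move off now.

Call:
drive_tool:
  increments:
    - {"rz": -9.2}
    - {"rz": -9.2}
    - {"rz": -9.2}
    - {"dx": -33, "dy": -52}
    - {"dx": -33, "dy": -52}
    - {"dx": -33, "dy": -52}
    - {"dx": -33, "dy": -52}
    - {"dx": -33, "dy": -52}
  fingers: 0
  force: 110

```text
validation failed for argument at $.in...
```

```bash
cat > go.py <<'E'
# usage: go.py x y z yaw(tool x, deg): remaining shift in present tool axes and turn
import sys; from h import *
s=monitor.observe(); R=cv2.Rodrigues(s["orientation"])[0]; t=np.array([float(v) for v in sys.argv[1:4]]); a=np.radians(float(sys.argv[4]))
T=np.array([[np.cos(a),np.sin(a),0],[np.sin(a),-np.cos(a),0],[0,0,-1]])
d=t-s["ee_pos"]
print("t",round(s["time_s"],2),"pos",np.round(s["ee_pos"],1),"yaw",round(np.degrees(np.arctan2(R[1,0],R[0,0])),2),"q",np.round(s["q"],2),"F",np.round(s["force"],2),"M",np.round(s["torque"],2),"gap",round(s["finger_gap"],3))
print("shift now",np.round(R.T@d,1),"shift after turn",np.round(T.T@d,1),"turn",np.round(np.degrees(cv2.Rodrigues(R.T@T)[0].ravel()),2))
E
python3 go.py 470.6 238.5 130 185.5
```

```text
t 0.9 pos [225.8 555.9 203.3] yaw 157.89 q [ 1.18  0.31 -0.05  1.21  0.    1.57] F [0.33 0.7  0.18] M [-0.02 -0.04 -0.  ] gap 1.002
shift now [-346.3 -202.    73.3] shift after turn [-213.3 -339.4   73.3] turn [  0.    -0.   -27.61]
```

Call:
drive_tool:
  increments:
    - {"dx": 0, "dy": 0, "dz": 0, "rx": 0, "ry": 0, "rz": -9.2}
    - {"dx": 0, "dy": 0, "dz": 0, "rx": 0, "ry": 0, "rz": -9.2}
    - {"dx": 0, "dy": 0, "dz": 0, "rx": 0, "ry": 0, "rz": -9.2}
    - {"dx": -33, "dy": -52, "dz": 0, "rx": 0, "ry": 0, "rz": 0}
    - {"dx": -33, "dy": -52, "dz": 0, "rx": 0, "ry": 0, "rz": 0}
    - {"dx": -33, "dy": -52, "dz": 0, "rx": 0, "ry": 0, "rz": 0}
    - {"dx": -33, "dy": -52, "dz": 0, "rx": 0, "ry": 0, "rz": 0}
    - {"dx": -33, "dy": -52, "dz": 0, "rx": 0, "ry": 0, "rz": 0}
  fingers: 0
  force: 110

```text
time_s: 1.9
ee_pos: [421.7, 315.3, 203.2]
orientation: [-0.191, 3.134, 0.004]
force: [1.0, 1.0, 0.8]
finger_gap: 1.0
```

```bash
python3 go.py 470.6 238.5 130 185.5
```

```text
t 1.9 pos [421.7 315.3 203.2] yaw -173.03 q [ 0.64  0.17 -0.23  1.17  0.    0.52] F [1.01 0.98 0.79] M [ 0.03 -0.02 -0.  ] gap 1.0
shift now [-39.  -82.3  73.1] shift after turn [-41.3 -81.1  73.2] turn [0.14 0.13 1.47]
```

Call:
drive_tool:
  increments:
    - {"dx": 0, "dy": 0, "dz": 0, "rx": 0.1, "ry": 0.1, "rz": 1.5}
    - {"dx": -14, "dy": -27, "dz": 20, "rx": 0, "ry": 0, "rz": 0}
    - {"dx": -14, "dy": -27, "dz": 20, "rx": 0, "ry": 0, "rz": 0}
    - {"dx": -13, "dy": -27, "dz": 20, "rx": 0, "ry": 0, "rz": 0}
    - {"dx": 0, "dy": 0, "dz": 13, "rx": 0, "ry": 0, "rz": 0}
    - {"dx": 0, "dy": 0, "dz": 0, "rx": 0, "ry": 0, "rz": 0}
    - {"dx": 0, "dy": 0, "dz": 0, "rx": 0, "ry": 0, "rz": 0}
    - {"dx": 0, "dy": 0, "dz": 0, "rx": 0, "ry": 0, "rz": 0}

```text
time_s: 2.9
ee_pos: [472.0, 240.0, 130.4]
orientation: [-0.144, 3.135, 0.008]
force: [0.3, -0.4, -0.3]
finger_gap: 1.003
```

```bash
python3 go.py 470.6 238.5 25 185.5
```

```text
t 2.9 pos [472.  240.  130.4] yaw -174.74 q [ 0.47  0.22 -0.34  1.    0.    0.38] F [ 0.34 -0.45 -0.26] M [-0.   -0.01  0.03] gap 1.003
shift now [  1.9  -1.9 105.4] shift after turn [  1.6  -1.4 105.4] turn [ 0.3   0.19 -0.24]
```

Call:
drive_tool:
  increments:
    - {"dx": 1.6, "dy": -1.5, "dz": 15, "rx": 0.3, "ry": 0.2, "rz": -0.2}
    - {"dx": 0, "dy": 0, "dz": 25, "rx": 0, "ry": 0, "rz": 0}
    - {"dx": 0, "dy": 0, "dz": 25, "rx": 0, "ry": 0, "rz": 0}
    - {"dx": 0, "dy": 0, "dz": 20, "rx": 0, "ry": 0, "rz": 0}
    - {"dx": 0, "dy": 0, "dz": 10, "rx": 0, "ry": 0, "rz": 0}
    - {"dx": 0, "dy": 0, "dz": 8, "rx": 0, "ry": 0, "rz": 0}
    - {"dx": 0, "dy": 0, "dz": 0, "rx": 0, "ry": 0, "rz": 0}
    - {"dx": 0, "dy": 0, "dz": 0, "rx": 0, "ry": 0, "rz": 0}

```text
time_s: 3.9
ee_pos: [470.7, 240.3, 23.5]
orientation: [-0.155, 3.136, 0.001]
force: [-0.4, -0.1, -0.4]
finger_gap: 0.999
```

```bash
python3 go.py 470.6 238.5 25 185.5
```

```text
t 3.9 pos [470.7 240.3  23.5] yaw -174.35 q [ 0.47  0.32 -0.48  0.77 -0.    0.37] F [-0.43 -0.11 -0.41] M [ 0.02  0.05 -0.01] gap 0.999
shift now [ 0.3 -1.8 -1.5] shift after turn [ 0.3 -1.8 -1.5] turn [0.03 0.13 0.15]
```

Call:
drive_tool:
  increments:
    - {"dx": 0, "dy": -1.5, "dz": -1.5, "rx": 0, "ry": 0.1, "rz": 0.1}
    - {"dx": 0, "dy": 0, "dz": 0, "rx": 0, "ry": 0, "rz": 0}
    - {"dx": 0, "dy": 0, "dz": 0, "rx": 0, "ry": 0, "rz": 0}
    - {"dx": 0, "dy": 0, "dz": 0, "rx": 0, "ry": 0, "rz": 0}
    - {"dx": 0, "dy": 0, "dz": 0, "rx": 0, "ry": 0, "rz": 0}
    - {"dx": 0, "dy": 0, "dz": 0, "rx": 0, "ry": 0, "rz": 0}
    - {"dx": 0, "dy": 0, "dz": 0, "rx": 0, "ry": 0, "rz": 0}
    - {"dx": 0, "dy": 0, "dz": 0, "rx": 0, "ry": 0, "rz": 0}
  fingers: 1
  force: 110

```text
time_s: 4.9
ee_pos: [472.2, 239.4, 27.2]
orientation: [-0.151, 3.135, 0.003]
force: [0.3, -0.4, 1.3]
finger_gap: 0.216
```

```bash
python3 go.py 470.6 238.5 25 185.5
```

```text
t 4.9 pos [472.2 239.4  27.2] yaw -174.47 q [ 0.47  0.32 -0.47  0.78  0.    0.37] F [ 0.31 -0.45  1.34] M [-0.04  0.1  -0.05] gap 0.216
shift now [ 1.7 -0.8  2.2] shift after turn [ 1.7 -0.8  2.2] turn [0.1  0.19 0.03]
```

Call:
drive_tool:
  increments:
    - {"dx": 0, "dy": 0, "dz": -8, "rx": 0, "ry": 0, "rz": 0}
    - {"dx": 0, "dy": 0, "dz": -20, "rx": 0, "ry": 0, "rz": 0}
    - {"dx": 0, "dy": 0, "dz": -30, "rx": 0, "ry": 0, "rz": 0}
    - {"dx": 0, "dy": 0, "dz": -30, "rx": 0, "ry": 0, "rz": 0}
    - {"dx": 0, "dy": 0, "dz": -30, "rx": 0, "ry": 0, "rz": 0}
    - {"dx": 0, "dy": 0, "dz": -20, "rx": 0, "ry": 0, "rz": -4.3}
    - {"dx": 0, "dy": 0, "dz": 0, "rx": 0, "ry": 0, "rz": -4.3}
    - {"dx": 0, "dy": 0, "dz": 0, "rx": 0, "ry": 0, "rz": 0}

```text
time_s: 5.9
ee_pos: [468.2, 237.2, 168.6]
orientation: [0.392, -3.113, 0.002]
force: [-0.6, 0.3, -3.2]
finger_gap: 0.216
```

```bash
python3 go.py 546 -69 140 194.1;  python3 -c "
from h import *
p=optics.camera('side');w=cloud(p);np.savez('s2.npz',w=w,f=p['frame']);save('pics/s2.png',p['frame'][60:260,230:470],3)"
```

```text
t 5.9 pos [468.2 237.2 168.6] yaw -165.65 q [ 0.47  0.19 -0.28  1.1   0.    0.22] F [-0.56  0.31 -3.2 ] M [ 0.04 -0.01  0.05] gap 0.216
shift now [   0.4 -316.    28.8] shift after turn [  -0.8 -316.    28.6] turn [-0.04 -0.25  0.25]
```

View pics/s2.png

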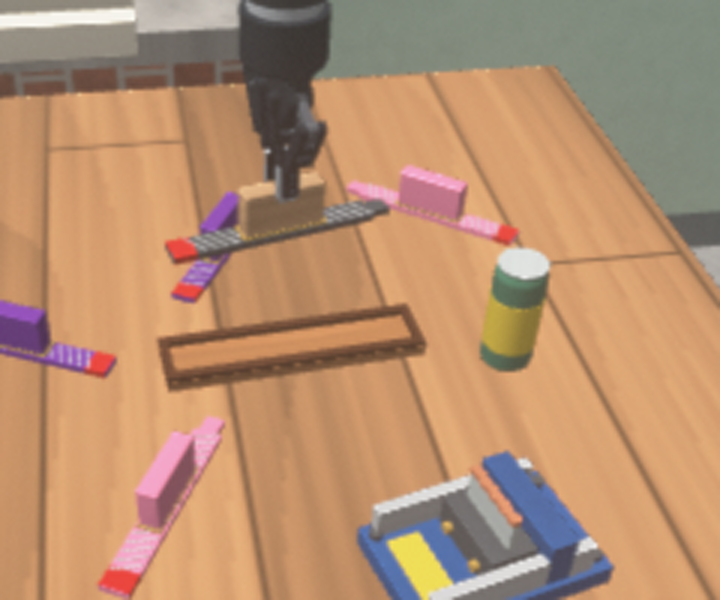

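The side view shows the file held level: blade at (170-385, 205-250), fingers on the grip near its middle at (288,190), board empty. I carry it to the vise.

Call:
drive_tool:
  increments:
    - {"dx": 0, "dy": -30, "dz": 0, "rx": 0, "ry": -0.2, "rz": 0.2}
    - {"dx": 0, "dy": -50, "dz": 0, "rx": 0, "ry": 0, "rz": 0}
    - {"dx": 0, "dy": -55, "dz": 0, "rx": 0, "ry": 0, "rz": 0}
    - {"dx": 0, "dy": -55, "dz": 0, "rx": 0, "ry": 0, "rz": 0}
    - {"dx": 0, "dy": -55, "dz": 0, "rx": 0, "ry": 0, "rz": 0}
    - {"dx": 0, "dy": -45, "dz": 0, "rx": 0, "ry": 0, "rz": 0}
    - {"dx": 0, "dy": -26, "dz": 10, "rx": 0, "ry": 0, "rz": 0}
    - {"dx": 0, "dy": 0, "dz": 10, "rx": 0, "ry": 0, "rz": 0}

```text
time_s: 6.95
ee_pos: [545.0, -78.6, 145.1]
orientation: [0.372, -3.115, 0.001]
force: [-0.6, 1.0, -4.2]
finger_gap: 0.211
```

```bash
python3 go.py 546 -69 140 194.1;  cat > blade.py <<'E'
from h import *
s=monitor.observe(); e=s["ee_pos"]; R=cv2.Rodrigues(s["orientation"])[0]
for n in("top","side"):
    p=optics.camera(n);w=cloud(p);h=cv2.cvtColor(p["frame"],cv2.COLOR_RGB2HSV); np.savez(n+"b.npz",w=w,f=p["frame"])
    L=(w-e)@R; L[...,0]*=-1  # file-ish axes: x forward
    b=(abs(L[...,0])<125)&(abs(L[...,1])<25)&(L[...,2]>0)&(L[...,2]<30)
    b&=abs(L[...,0])>45
    P=L[b]; 
    if len(P)<20: print(n,"few",len(P)); continue
    for lo,hi in((-125,-80),(-80,-45),(45,80),(80,125)):
        q=P[(P[:,0]>lo)&(P[:,0]<hi)]; print(n,lo,len(q),np.round(np.median(q,0),1) if len(q) else "")
    print(" x range",np.round(np.percentile(P[:,0],[0.5,99.5]),1))
    Q=P[abs(P[:,1])<14]; print(" slope yx",np.polyfit(P[:,0],P[:,1],1)," zx",np.polyfit(P[:,0],P[:,2],1))
E
python3 blade.py
```

```text
t 6.95 pos [545.  -78.6 145.1] yaw -166.39 q [-0.14  0.26 -0.26  1.06 -0.   -0.38] F [-0.56  1.03 -4.24] M [ 0.04  0.02 -0.  ] gap 0.211
shift now [-3.3  9.1  5.1] shift after turn [-3.3  9.   5.1] turn [ 0.01 -0.28 -0.49]
top -125 165 [-95.5   1.1   7.9]
top -80 173 [-62.5   0.6   7.5]
top 45 144 [65.1  2.8  8.3]
top 80 105 [92.3  0.1  8.7]
 x range [-111.1  107.7]
 slope yx [3.71341850e-04 1.18256281e+00]  zx [4.24311653e-03 8.21084995e+00]
side -125 184 [-97.4  -1.4   8.6]
side -80 176 [-62.8  -1.3   8.8]
side 45 143 [64.2 -3.3  9.7]
side 80 93 [92.3 -1.9  9.9]
 x range [-112.1  106.6]
 slope yx [-0.00334606 -1.26180606]  zx [6.51345001e-03 9.67002500e+00]
```

Call:
drive_tool:
  increments:
    - {"dx": -2, "dy": 6, "dz": 0, "rx": 0, "ry": -0.3, "rz": -0.5}
    - {"dx": -1, "dy": 3, "dz": 5, "rx": 0, "ry": 0, "rz": 0}
    - {"dx": 0, "dy": 0, "dz": 10, "rx": 0, "ry": 0, "rz": 0}
    - {"dx": 0, "dy": 0, "dz": 8, "rx": 0, "ry": 0, "rz": 0}
    - {"dx": 0, "dy": 0, "dz": 5, "rx": 0, "ry": 0, "rz": 0}
    - {"dx": 0, "dy": 0, "dz": 0, "rx": 0, "ry": 0, "rz": 0}
    - {"dx": 0, "dy": 0, "dz": 0, "rx": 0, "ry": 0, "rz": 0}
    - {"dx": 0, "dy": 0, "dz": 0, "rx": 0, "ry": 0, "rz": 0}

```text
time_s: 8.05
ee_pos: [543.9, -63.3, 114.8]
orientation: [0.397, -3.115, -0.004]
force: [0.4, -0.3, -4.2]
finger_gap: 0.212
```

```bash
python3 go.py 547 -68.5 112 194.1; python3 - <<'E'
from h import *
for i in range(3):
    optics.camera("top"); s=monitor.observe(); print(np.round(s["ee_pos"],2),np.round(s["force"],2),np.round(s["orientation"],4))
E
```

```text
t 8.05 pos [543.9 -63.3 114.8] yaw -165.48 q [-0.12  0.27 -0.31  0.99  0.   -0.37] F [ 0.41 -0.29 -4.23] M [-0.04 -0.04 -0.04] gap 0.212
shift now [-1.7 -5.9  2.8] shift after turn [-1.7 -5.8  2.8] turn [ 0.15 -0.08  0.42]
[543.96 -63.29 114.88] [ 0.26  0.5  -3.12] [ 0.3967 -3.1148 -0.0036]
[543.93 -63.25 114.89] [ 0.42 -0.57 -3.66] [ 0.3967 -3.1148 -0.0037]
[543.88 -63.23 114.85] [-0.68  0.25 -3.84] [ 0.3968 -3.1147 -0.0037]
```

Call:
drive_tool:
  increments:
    - {"dx": -1.7, "dy": -4, "dz": 0, "rx": 0.1, "ry": 0, "rz": 0.3}
    - {"dx": 0, "dy": -1.8, "dz": 0, "rx": 0, "ry": 0, "rz": 0}
    - {"dx": 0, "dy": 0, "dz": 2, "rx": 0, "ry": 0, "rz": 0}
    - {"dx": 0, "dy": 0, "dz": 2, "rx": 0, "ry": 0, "rz": 0}
    - {"dx": 0, "dy": 0, "dz": 2, "rx": 0, "ry": 0, "rz": 0}
    - {"dx": 0, "dy": 0, "dz": 1, "rx": 0, "ry": 0, "rz": 0}
    - {"dx": 0, "dy": 0, "dz": 0, "rx": 0, "ry": 0, "rz": 0}
    - {"dx": 0, "dy": 0, "dz": 0, "rx": 0, "ry": 0, "rz": 0}

```text
time_s: 9.2
ee_pos: [547.2, -68.8, 107.3]
orientation: [0.388, -3.116, -0.001]
force: [0.1, -0.6, -3.7]
finger_gap: 0.218
```

```bash
python3 go.py 547 -68.5 107 194.1
```

```text
t 9.2 pos [547.2 -68.8 107.3] yaw -165.8 q [-0.13  0.28 -0.32  0.97  0.   -0.37] F [ 0.13 -0.64 -3.7 ] M [-0.03 -0.02  0.03] gap 0.218
shift now [0.1 0.4 0.3] shift after turn [0.1 0.4 0.3] turn [ 0.04 -0.08  0.1 ]
```

Call:
drive_tool:
  increments:
    - {"dx": -0.2, "dy": 0, "dz": 0.6, "rx": 0, "ry": 0, "rz": 0}
    - {"dx": -0.2, "dy": 0, "dz": 0.6, "rx": 0, "ry": 0, "rz": 0}
    - {"dx": -0.2, "dy": 0, "dz": 0.6, "rx": 0, "ry": 0, "rz": 0}
    - {"dx": -0.2, "dy": 0, "dz": 0.6, "rx": 0, "ry": 0, "rz": 0}
    - {"dx": -0.2, "dy": 0, "dz": 0.6, "rx": 0, "ry": 0, "rz": 0}
    - {"dx": -0.1, "dy": 0, "dz": 0, "rx": 0, "ry": 0, "rz": 0}
    - {"dx": 0, "dy": 0, "dz": 0, "rx": 0, "ry": 0, "rz": 0}
    - {"dx": 0, "dy": 0, "dz": 0, "rx": 0, "ry": 0, "rz": 0}

```text
time_s: 10.2
ee_pos: [548.5, -68.5, 104.3]
orientation: [0.388, -3.116, -0.001]
force: [-0.6, 0.0, -4.0]
finger_gap: 0.214
```

```bash
python3 go.py 547 -68.5 104.5 194.1
```

```text
t 10.2 pos [548.5 -68.5 104.3] yaw -165.8 q [-0.12  0.29 -0.32  0.97  0.   -0.37] F [-0.65  0.01 -3.96] M [-0.   -0.03 -0.02] gap 0.214
shift now [ 1.4  0.4 -0.2] shift after turn [ 1.4  0.4 -0.2] turn [ 0.03 -0.07  0.09]
```

Call:
drive_tool:
  increments:
    - {"dx": 0, "dy": 0, "dz": 0.5, "rx": 0, "ry": 0, "rz": 0}
    - {"dx": 0, "dy": 0, "dz": 0.5, "rx": 0, "ry": 0, "rz": 0}
    - {"dx": -0.1, "dy": 0, "dz": 0.5, "rx": 0, "ry": 0, "rz": 0}
    - {"dx": -0.1, "dy": 0, "dz": 0.5, "rx": 0, "ry": 0, "rz": 0}
    - {"dx": -0.1, "dy": 0, "dz": 0, "rx": 0, "ry": 0, "rz": 0}
    - {"dx": -0.1, "dy": 0, "dz": 0, "rx": 0, "ry": 0, "rz": 0}
    - {"dx": 0, "dy": 0, "dz": 0, "rx": 0, "ry": 0, "rz": 0}
    - {"dx": 0, "dy": 0, "dz": 0, "rx": 0, "ry": 0, "rz": 0}

```text
time_s: 11.2
ee_pos: [548.8, -68.6, 102.7]
orientation: [0.388, -3.116, -0.0]
force: [-1.4, 0.1, -1.4]
finger_gap: 0.218
```

```bash
python3 go.py 547 -68.5 104.5 194.1
```

```text
t 11.2 pos [548.8 -68.6 102.7] yaw -165.81 q [-0.12  0.29 -0.32  0.97 -0.   -0.37] F [-1.35  0.09 -1.37] M [-0.    0.17 -0.04] gap 0.218
shift now [ 1.7  0.5 -1.8] shift after turn [ 1.7  0.5 -1.8] turn [ 0.02 -0.06  0.09]
```

Call:
drive_tool:
  increments:
    - {"dx": -1, "dy": 0, "dz": 0.5, "rx": 0, "ry": 0, "rz": 0}
    - {"dx": -2, "dy": 0, "dz": 0.5, "rx": 0, "ry": 0, "rz": 0}
    - {"dx": -4, "dy": 0, "dz": 0.5, "rx": 0, "ry": 0, "rz": 0}
    - {"dx": -7, "dy": 0, "dz": 0.2, "rx": 0, "ry": 0, "rz": 0}
    - {"dx": -9, "dy": 0, "dz": 0, "rx": 0, "ry": 0, "rz": 0}
    - {"dx": -9, "dy": 0, "dz": 0, "rx": 0, "ry": 0, "rz": 0}
    - {"dx": -9, "dy": 0, "dz": 0, "rx": 0, "ry": 0, "rz": 0}
    - {"dx": -9, "dy": 0, "dz": 0, "rx": 0, "ry": 0, "rz": 0}

```text
time_s: 12.2
ee_pos: [599.5, -56.2, 101.6]
orientation: [0.387, -3.115, 0.002]
force: [-4.6, -0.9, 3.2]
finger_gap: 0.214
```

```bash
python3 go.py 645 -44 100.8 194.1
```

```text
t 12.2 pos [599.5 -56.2 101.6] yaw -165.84 q [-0.09  0.38 -0.2   1.   -0.   -0.34] F [-4.56 -0.87  3.21] M [-0.27  1.04  0.  ] gap 0.214
shift now [-47.1   0.7   0.6] shift after turn [-47.1   0.8   0.8] turn [-0.05 -0.16  0.06]
```

Call:
drive_tool:
  increments:
    - {"dx": -9, "dy": 0, "dz": 0.4, "rx": 0, "ry": -0.1, "rz": 0}
    - {"dx": -9, "dy": 0, "dz": 0.3, "rx": 0, "ry": 0, "rz": 0}
    - {"dx": -9, "dy": 0, "dz": 0.1, "rx": 0, "ry": 0, "rz": 0}
    - {"dx": -9, "dy": 0, "dz": 0.1, "rx": 0, "ry": 0, "rz": 0}
    - {"dx": -9, "dy": 0, "dz": 0.1, "rx": 0, "ry": 0, "rz": 0}
    - {"dx": -5, "dy": 0, "dz": 0, "rx": 0, "ry": 0, "rz": 0}
    - {"dx": -3, "dy": 0, "dz": -5, "rx": 0, "ry": 0, "rz": 0}
    - {"dx": -1, "dy": 0, "dz": -10, "rx": 0, "ry": 0, "rz": 0}

```text
time_s: 13.2
ee_pos: [656.1, -41.1, 113.9]
orientation: [0.388, -3.116, -0.001]
force: [0.8, -0.0, -2.8]
finger_gap: 0.216
```

```bash
python3 go.py 547 -68.5 120 194.1
```

```text
t 13.2 pos [656.1 -41.1 113.9] yaw -165.8 q [-0.06  0.47 -0.03  1.08  0.   -0.31] F [ 0.82 -0.03 -2.83] M [-0.03 -0.01  0.  ] gap 0.216
shift now [112.5   0.2  -5.9] shift after turn [112.5   0.   -6.1] turn [ 0.04 -0.1   0.1 ]
```

Call:
drive_tool:
  increments:
    - {"dx": 0, "dy": 0, "dz": -6, "rx": 0, "ry": 0, "rz": 0}
    - {"dx": 20, "dy": 0, "dz": 0, "rx": 0, "ry": 0, "rz": 0}
    - {"dx": 32, "dy": 0, "dz": 0, "rx": 0, "ry": -0.1, "rz": 0}
    - {"dx": 30, "dy": 0, "dz": 0, "rx": 0, "ry": 0, "rz": 0}
    - {"dx": 20, "dy": 0, "dz": 0, "rx": 0, "ry": 0, "rz": 0}
    - {"dx": 7, "dy": 0, "dz": 0, "rx": 0, "ry": 0, "rz": 0}
    - {"dx": 0, "dy": 0, "dz": 0, "rx": 0, "ry": 0, "rz": 0}
    - {"dx": 0, "dy": 0, "dz": 0, "rx": 0, "ry": 0, "rz": 0}

```text
time_s: 14.2
ee_pos: [552.3, -67.9, 124.1]
orientation: [-0.388, 3.107, 0.001]
force: [0.1, 0.2, -3.2]
finger_gap: 0.22
```

```bash
python3 go.py 547 -68.5 105 194.1; python3 blade.py; python3 -c "
from h import *
save('pics/s3.png',np.load('sideb.npz')['f'][170:290,290:470],4)"
```

```text
t 14.2 pos [552.3 -67.9 124.1] yaw -165.77 q [-0.12  0.27 -0.29  1.    0.   -0.37] F [ 0.14  0.25 -3.18] M [-0.04  0.    0.  ] gap 0.22
shift now [ 5.5  0.8 19. ] shift after turn [ 5.3  0.8 19.1] turn [-0.04  0.59  0.13]
top -125 153 [-95.7   2.    7.4]
top -80 169 [-62.5   1.    8.2]
top 45 138 [64.9  3.1  8.3]
top 80 102 [92.5  0.3  8.7]
 x range [-111.   107.3]
 slope yx [7.94092041e-05 1.34884014e+00]  zx [5.68178194e-03 8.23419708e+00]
side -125 171 [-96.8  -1.9   7.3]
side -80 167 [-62.5  -2.2   7.6]
side 45 138 [64.  -4.5  8.1]
side 80 92 [92.9 -2.3  8. ]
 x range [-111.1  107.6]
 slope yx [-0.00478127 -2.52237081]  zx [4.47506715e-03 8.17674093e+00]
```

View pics/s3.png

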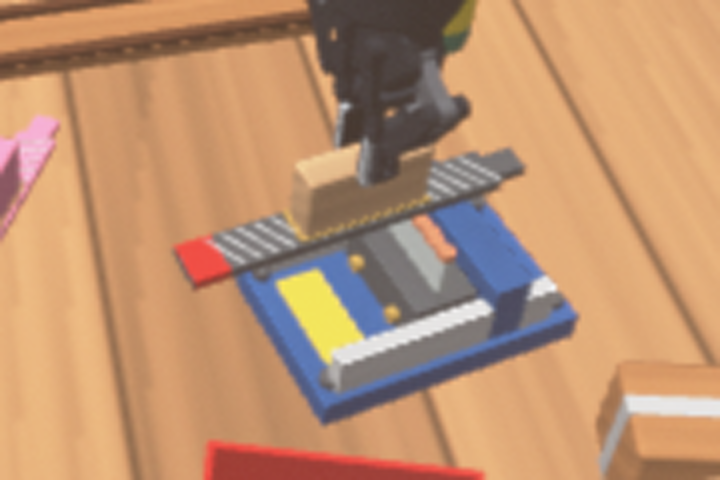

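Call:
drive_tool:
  increments:
    - {"dx": 3, "dy": 0.8, "dz": 2, "rx": 0, "ry": 0.6, "rz": 0.1}
    - {"dx": 2, "dy": 0, "dz": 5, "rx": 0, "ry": 0, "rz": 0}
    - {"dx": 0, "dy": 0, "dz": 6, "rx": 0, "ry": 0, "rz": 0}
    - {"dx": 0, "dy": 0, "dz": 3, "rx": 0, "ry": 0, "rz": 0}
    - {"dx": 0, "dy": 0, "dz": 1.5, "rx": 0, "ry": 0, "rz": 0}
    - {"dx": 0, "dy": 0, "dz": 0.5, "rx": 0, "ry": 0, "rz": 0}
    - {"dx": 0, "dy": 0, "dz": 0, "rx": 0, "ry": 0, "rz": 0}
    - {"dx": 0, "dy": 0, "dz": 0, "rx": 0, "ry": 0, "rz": 0}

```text
time_s: 15.3
ee_pos: [547.4, -68.0, 103.9]
orientation: [0.387, -3.116, 0.001]
force: [-0.4, -0.5, -3.2]
finger_gap: 0.212
```

```bash
python3 go.py 548 -68.5 104 194.1
```

```text
t 15.3 pos [547.4 -68.  103.9] yaw -165.84 q [-0.12  0.29 -0.32  0.97 -0.   -0.37] F [-0.45 -0.49 -3.17] M [-0.01  0.01 -0.05] gap 0.212
shift now [-0.5 -0.6 -0.1] shift after turn [-0.5 -0.6 -0.1] turn [-0.01 -0.12  0.06]
```

Call:
drive_tool:
  increments:
    - {"dx": -0.3, "dy": -0.5, "dz": 0.9, "rx": 0, "ry": -0.1, "rz": 0}
    - {"dx": -1, "dy": 0, "dz": 0.9, "rx": 0, "ry": 0, "rz": 0}
    - {"dx": -2, "dy": 0, "dz": 0.9, "rx": 0, "ry": 0, "rz": 0}
    - {"dx": -5, "dy": 0, "dz": 0.5, "rx": 0, "ry": 0, "rz": 0}
    - {"dx": -9, "dy": 0, "dz": 0.3, "rx": 0, "ry": 0, "rz": 0}
    - {"dx": -10, "dy": 0, "dz": 0.2, "rx": 0, "ry": 0, "rz": 0}
    - {"dx": -10, "dy": 0, "dz": 0.1, "rx": 0, "ry": 0, "rz": 0}
    - {"dx": -10, "dy": 0, "dz": 0.1, "rx": 0, "ry": 0, "rz": 0}

```text
time_s: 16.3
ee_pos: [595.2, -57.2, 101.4]
orientation: [0.386, -3.116, 0.003]
force: [-5.4, -1.1, 3.1]
finger_gap: 0.216
```

```bash
python3 go.py 645 -44 100.8 194.1
```

```text
t 16.3 pos [595.2 -57.2 101.4] yaw -165.88 q [-0.09  0.37 -0.21  0.99 -0.   -0.34] F [-5.38 -1.07  3.12] M [-0.32  1.08 -0.04] gap 0.216
shift now [-51.5   0.7   0.5] shift after turn [-51.5   0.7   0.6] turn [-0.11 -0.09  0.02]
```

Call:
drive_tool:
  increments:
    - {"dx": -9, "dy": 0, "dz": 0.6, "rx": 0, "ry": -0.1, "rz": 0}
    - {"dx": -9, "dy": 0, "dz": 0.4, "rx": 0, "ry": 0, "rz": 0}
    - {"dx": -9, "dy": 0, "dz": 0.2, "rx": 0, "ry": 0, "rz": 0}
    - {"dx": -9, "dy": 0, "dz": 0.2, "rx": 0, "ry": 0, "rz": 0}
    - {"dx": -9, "dy": 0, "dz": 0.1, "rx": 0, "ry": 0, "rz": 0}
    - {"dx": -7, "dy": 0, "dz": 0.1, "rx": 0, "ry": 0, "rz": 0}
    - {"dx": -3, "dy": 0, "dz": -5, "rx": 0, "ry": 0, "rz": 0}
    - {"dx": -1, "dy": 0, "dz": -10, "rx": 0, "ry": 0, "rz": 0}

```text
time_s: 17.3
ee_pos: [653.3, -41.9, 113.1]
orientation: [0.387, -3.115, 0.002]
force: [0.2, -0.4, -3.3]
finger_gap: 0.213
```

Call:
drive_tool:
  increments:
    - {"dx": 0, "dy": 0, "dz": -6, "rx": 0, "ry": 0, "rz": 0}
    - {"dx": 20, "dy": 0, "dz": 0, "rx": 0, "ry": 0, "rz": 0}
    - {"dx": 32, "dy": 0, "dz": 0, "rx": 0, "ry": 0, "rz": 0}
    - {"dx": 30, "dy": 0, "dz": 0, "rx": 0, "ry": 0, "rz": 0}
    - {"dx": 20, "dy": 0, "dz": 0, "rx": 0, "ry": 0, "rz": 0}
    - {"dx": 7, "dy": 0, "dz": 0, "rx": 0, "ry": 0, "rz": 0}
    - {"dx": 0, "dy": 0, "dz": 0, "rx": 0, "ry": 0, "rz": 0}
    - {"dx": 0, "dy": 0, "dz": 0, "rx": 0, "ry": 0, "rz": 0}

```text
time_s: 18.3
ee_pos: [549.6, -68.4, 122.9]
orientation: [-0.387, 3.109, -0.001]
force: [-1.0, -0.5, -2.8]
finger_gap: 0.217
```

```bash
python3 go.py 548 -68.5 104 194.1
```

```text
t 18.3 pos [549.6 -68.4 122.9] yaw -165.8 q [-0.12  0.27 -0.3   1.    0.   -0.37] F [-0.97 -0.49 -2.79] M [ 0.   -0.03 -0.03] gap 0.217
shift now [ 1.8  0.3 18.8] shift after turn [ 1.6  0.3 18.9] turn [-0.1   0.46  0.1 ]
```

Third stroke.

Call:
drive_tool:
  increments:
    - {"dx": 2, "dy": 0.3, "dz": 2, "rx": 0, "ry": 0.5, "rz": 0.1}
    - {"dx": 0, "dy": 0, "dz": 5, "rx": 0, "ry": 0, "rz": 0}
    - {"dx": 0, "dy": 0, "dz": 6, "rx": 0, "ry": 0, "rz": 0}
    - {"dx": 0, "dy": 0, "dz": 3, "rx": 0, "ry": 0, "rz": 0}
    - {"dx": 0, "dy": 0, "dz": 1, "rx": 0, "ry": 0, "rz": 0}
    - {"dx": 0, "dy": 0, "dz": 0, "rx": 0, "ry": 0, "rz": 0}
    - {"dx": 0, "dy": 0, "dz": 0, "rx": 0, "ry": 0, "rz": 0}
    - {"dx": 0, "dy": 0, "dz": 0, "rx": 0, "ry": 0, "rz": 0}

```text
time_s: 19.3
ee_pos: [548.9, -68.1, 104.0]
orientation: [0.387, -3.117, 0.002]
force: [0.6, 0.2, -3.1]
finger_gap: 0.211
```

```bash
python3 go.py 548 -68.5 104 194.1
```

```text
t 19.3 pos [548.9 -68.1 104. ] yaw -165.86 q [-0.12  0.29 -0.32  0.97 -0.   -0.37] F [ 0.64  0.23 -3.15] M [0.02 0.01 0.  ] gap 0.211
shift now [ 0.9 -0.2  0. ] shift after turn [ 0.9 -0.2  0. ] turn [-0.08 -0.07  0.04]
```

Call:
drive_tool:
  increments:
    - {"dx": -0.3, "dy": -0.2, "dz": 0.9, "rx": 0, "ry": -0.1, "rz": 0}
    - {"dx": -1, "dy": 0, "dz": 0.9, "rx": 0, "ry": 0, "rz": 0}
    - {"dx": -2, "dy": 0, "dz": 0.9, "rx": 0, "ry": 0, "rz": 0}
    - {"dx": -5, "dy": 0, "dz": 0.6, "rx": 0, "ry": 0, "rz": 0}
    - {"dx": -9, "dy": 0, "dz": 0.4, "rx": 0, "ry": 0, "rz": 0}
    - {"dx": -10, "dy": 0, "dz": 0.3, "rx": 0, "ry": 0, "rz": 0}
    - {"dx": -10, "dy": 0, "dz": 0.2, "rx": 0, "ry": 0, "rz": 0}
    - {"dx": -10, "dy": 0, "dz": 0.2, "rx": 0, "ry": 0, "rz": 0}

```text
time_s: 20.3
ee_pos: [596.4, -57.1, 101.2]
orientation: [0.385, -3.117, 0.005]
force: [-5.0, -1.8, 4.0]
finger_gap: 0.211
```

```bash
python3 go.py 645 -44 100.8 194.1
```

```text
t 20.3 pos [596.4 -57.1 101.2] yaw -165.91 q [-0.09  0.37 -0.21  0.99 -0.   -0.34] F [-5.   -1.75  4.02] M [-0.31  1.26  0.03] gap 0.211
shift now [-50.3   0.9   0.4] shift after turn [-50.3   0.9   0.4] turn [-0.18 -0.05 -0.01]
```

Call:
drive_tool:
  increments:
    - {"dx": -8, "dy": 0.2, "dz": 0.5, "rx": -0.1, "ry": -0.1, "rz": 0}
    - {"dx": -8, "dy": 0, "dz": 0.4, "rx": 0, "ry": 0, "rz": 0}
    - {"dx": -7, "dy": 0, "dz": 0.2, "rx": 0, "ry": 0, "rz": 0}
    - {"dx": -7, "dy": 0, "dz": 0.2, "rx": 0, "ry": 0, "rz": 0}
    - {"dx": -7, "dy": 0, "dz": 0.1, "rx": 0, "ry": 0, "rz": 0}
    - {"dx": -6, "dy": 0, "dz": 0.1, "rx": 0, "ry": 0, "rz": 0}
    - {"dx": -5, "dy": 0, "dz": 0.1, "rx": 0, "ry": 0, "rz": 0}
    - {"dx": -4, "dy": 0, "dz": 0.1, "rx": 0, "ry": 0, "rz": 0}

```text
time_s: 21.3
ee_pos: [648.9, -43.7, 98.8]
orientation: [0.385, -3.114, 0.004]
force: [-4.4, -1.6, 4.1]
finger_gap: 0.214
```

Call:
drive_tool:
  increments:
    - {"dx": -3, "dy": 0, "dz": -4, "rx": 0, "ry": 0, "rz": 0}
    - {"dx": -1, "dy": 0, "dz": -10, "rx": 0, "ry": 0, "rz": 0}
    - {"dx": 0, "dy": 0, "dz": -20, "rx": 0, "ry": 0, "rz": 0}
    - {"dx": 0, "dy": 0, "dz": -20, "rx": 0, "ry": 0, "rz": 0}
    - {"dx": 0, "dy": 0, "dz": -5, "rx": 0, "ry": 0, "rz": 0}
    - {"dx": 0, "dy": 0, "dz": 0, "rx": 0, "ry": 0, "rz": 0}
    - {"dx": 0, "dy": 0, "dz": 0, "rx": 0, "ry": 0, "rz": 0}
    - {"dx": 0, "dy": 0, "dz": 0, "rx": 0, "ry": 0, "rz": 0}

```text
time_s: 22.3
ee_pos: [656.1, -40.5, 157.3]
orientation: [0.387, -3.118, -0.002]
force: [-0.3, -0.6, -3.2]
finger_gap: 0.214
```

```bash
python3 go.py 482 240 140 184.55; python3 -c "
from h import *
p=optics.camera('side');save('pics/s4.png',p['frame'][170:290,290:470],4)
w=cloud(p);h=cv2.cvtColor(p['frame'],cv2.COLOR_RGB2HSV)
v=(w[...,0]>560)&(w[...,0]<630)&(w[...,1]>-100)&(w[...,1]<-10)&(w[...,2]>74)&(w[...,2]<96)
from fit import rect; rect(w[v],'plate')"
```

```text
t 22.3 pos [656.1 -40.5 157.3] yaw -165.84 q [-0.06  0.44  0.03  1.16  0.   -0.31] F [-0.25 -0.59 -3.19] M [-0.03 -0.03  0.03] gap 0.214
shift now [100.2 314.6  17.7] shift after turn [151.3 293.4  17.3] turn [0.08 0.   9.61]
plate 141 [597.3 -58.5] [10.4 63.9] 15.8 z [74.9 87.  89.8]
```

View pics/s4.png

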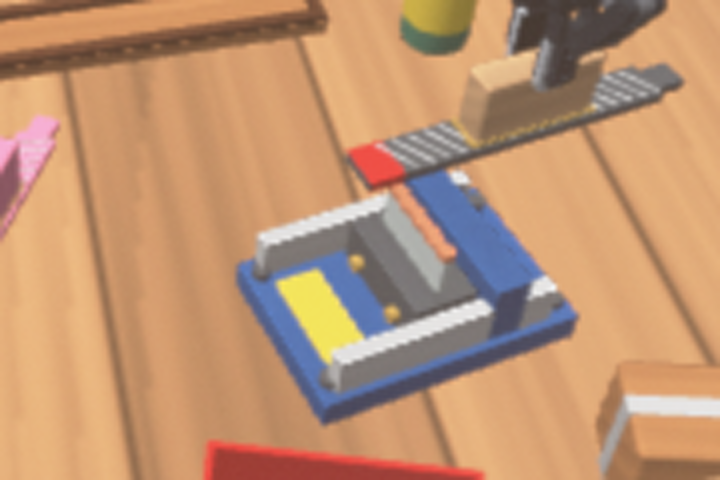

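```bash
python3 - <<'E'
import cv2,numpy as np
f={"start":np.load("side1.npz")["f"],"s2":np.load("s2.npz")["f"],"after1":np.load("sideb.npz")["f"]}
c=cv2.imread("pics/s4.png")[:,:,::-1]; g=f["start"].copy(); g[170:290,290:470]=cv2.resize(c,(180,120),interpolation=cv2.INTER_AREA); f["after3"]=g
for n,i in f.items():
    i=i[215:236,386:406]; h=cv2.cvtColor(np.ascontiguousarray(i),cv2.COLOR_RGB2HSV); m=(h[...,0]<15)&(h[...,1]>100)
    v,u=np.nonzero(m); print(n,m.sum(),np.round(i[m].mean(0)),"uv",u.mean().round(1),v.mean().round(1),u.min(),u.max(),v.min(),v.max())
E
```

```text
start 88 [214. 144. 110.] uv 8.5 9.4 0 17 0 19
s2 88 [216. 146. 111.] uv 8.5 9.4 0 17 0 19
after1 49 [219. 151. 116.] uv 11.8 13.8 1 17 6 19
after3 89 [215. 145. 112.] uv 8.5 9.3 0 17 0 19
```

Call:
drive_tool:
  increments:
    - {"dx": 15, "dy": 0, "dz": 0, "rx": 0, "ry": 0, "rz": 4.8}
    - {"dx": 35, "dy": 0, "dz": 0, "rx": 0, "ry": 0, "rz": 4.8}
    - {"dx": 45, "dy": 15, "dz": 0, "rx": 0, "ry": 0, "rz": 0}
    - {"dx": 40, "dy": 35, "dz": 0, "rx": 0, "ry": 0, "rz": 0}
    - {"dx": 15, "dy": 50, "dz": 0, "rx": 0, "ry": 0, "rz": 0}
    - {"dx": 0, "dy": 55, "dz": 0, "rx": 0, "ry": 0, "rz": 0}
    - {"dx": 0, "dy": 55, "dz": 0, "rx": 0, "ry": 0, "rz": 0}
    - {"dx": 0, "dy": 45, "dz": 0, "rx": 0, "ry": 0, "rz": 0}

```text
time_s: 23.35
ee_pos: [482.8, 199.8, 154.9]
orientation: [0.104, -3.138, -0.002]
force: [0.6, -0.4, -4.2]
finger_gap: 0.214
```

```bash
python3 go.py 482.8 239.9 60 184.55
```

```text
t 23.35 pos [482.8 199.8 154.9] yaw -176.21 q [ 0.39  0.19 -0.31  1.06  0.    0.32] F [ 0.58 -0.35 -4.2 ] M [ 0.04 -0.11  0.01] gap 0.214
shift now [-2.8 39.9 94.9] shift after turn [-3.2 40.  94.9] turn [ 0.08 -0.08 -0.76]
```

Call:
drive_tool:
  increments:
    - {"dx": -2, "dy": 20, "dz": 10, "rx": 0, "ry": 0, "rz": -0.7}
    - {"dx": -1, "dy": 9, "dz": 20, "rx": 0, "ry": 0, "rz": 0}
    - {"dx": 0, "dy": 0, "dz": 25, "rx": 0, "ry": 0, "rz": 0}
    - {"dx": 0, "dy": 0, "dz": 20, "rx": 0, "ry": 0, "rz": 0}
    - {"dx": 0, "dy": 0, "dz": 10, "rx": 0, "ry": 0, "rz": 0}
    - {"dx": 0, "dy": 0, "dz": 0, "rx": 0, "ry": 0, "rz": 0}
    - {"dx": 0, "dy": 0, "dz": 0, "rx": 0, "ry": 0, "rz": 0}
    - {"dx": 0, "dy": 0, "dz": 0, "rx": 0, "ry": 0, "rz": 0}

```text
time_s: 24.35
ee_pos: [483.7, 235.0, 68.7]
orientation: [-0.134, 3.137, 0.005]
force: [0.4, 0.7, -4.5]
finger_gap: 0.218
```

```bash
python3 go.py 482.8 239.9 40 184.55
```

```text
t 24.35 pos [483.7 235.   68.7] yaw -175.09 q [ 0.45  0.29 -0.4   0.88  0.    0.36] F [ 0.38  0.7  -4.52] M [-0.01 -0.03  0.07] gap 0.218
shift now [ 0.5  4.9 28.7] shift after turn [ 0.5  5.  28.7] turn [0.2  0.09 0.36]
```

Call:
drive_tool:
  increments:
    - {"dx": 0.5, "dy": 4, "dz": 0, "rx": 0.2, "ry": 0.1, "rz": 0.3}
    - {"dx": 0, "dy": 1, "dz": 8, "rx": 0, "ry": 0, "rz": 0}
    - {"dx": 0, "dy": 0, "dz": 12, "rx": 0, "ry": 0, "rz": 0}
    - {"dx": 0, "dy": 0, "dz": 8, "rx": 0, "ry": 0, "rz": 0}
    - {"dx": 0, "dy": 0, "dz": 0, "rx": 0, "ry": 0, "rz": 0}
    - {"dx": 0, "dy": 0, "dz": 0, "rx": 0, "ry": 0, "rz": 0}
    - {"dx": 0, "dy": 0, "dz": 0, "rx": 0, "ry": 0, "rz": 0}
    - {"dx": 0, "dy": 0, "dz": 0, "rx": 0, "ry": 0, "rz": 0}

```text
time_s: 25.35
ee_pos: [483.4, 240.5, 39.5]
orientation: [-0.125, 3.138, 0.0]
force: [0.2, -0.8, -2.9]
finger_gap: 0.21
```

```bash
python3 go.py 482.8 239.9 28 184.55; python3 -c "
from h import *
a=optics.camera('top')['frame'][130:260,200:310];b=optics.camera('side')['frame'][120:210,260:380]
save('pics/s5.png',np.hstack([cv2.resize(a,(330,390)),cv2.resize(b,(470,390))]))"
```

```text
t 25.35 pos [483.4 240.5  39.5] yaw -175.43 q [ 0.46  0.32 -0.43  0.82 -0.    0.38] F [ 0.19 -0.77 -2.88] M [ 0.01 -0.   -0.02] gap 0.21
shift now [ 0.7 -0.5 11.5] shift after turn [ 0.7 -0.5 11.5] turn [0.01 0.05 0.02]
```

View pics/s5.png

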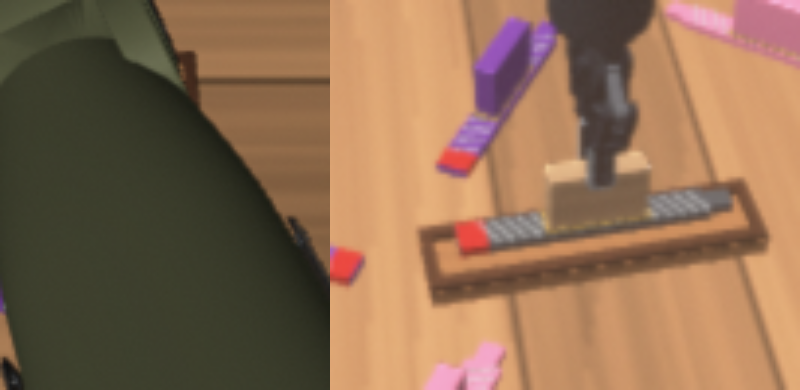

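The side view shows the file over the board and inside its lips at both ends, red end at (472,237), tip at (722,200). I lower it to touch.

Call:
drive_tool:
  increments:
    - {"dx": 0.3, "dy": -0.5, "dz": 3, "rx": 0, "ry": 0, "rz": 0}
    - {"dx": 0, "dy": 0, "dz": 3, "rx": 0, "ry": 0, "rz": 0}
    - {"dx": 0, "dy": 0, "dz": 2, "rx": 0, "ry": 0, "rz": 0}
    - {"dx": 0, "dy": 0, "dz": 1.5, "rx": 0, "ry": 0, "rz": 0}
    - {"dx": 0, "dy": 0, "dz": 1, "rx": 0, "ry": 0, "rz": 0}
    - {"dx": 0, "dy": 0, "dz": 0.5, "rx": 0, "ry": 0, "rz": 0}
    - {"dx": 0, "dy": 0, "dz": 0, "rx": 0, "ry": 0, "rz": 0}
    - {"dx": 0, "dy": 0, "dz": 0, "rx": 0, "ry": 0, "rz": 0}

```text
time_s: 26.45
ee_pos: [483.2, 240.0, 27.8]
orientation: [-0.125, 3.138, 0.0]
force: [0.1, 0.1, -3.8]
finger_gap: 0.214
```

```bash
python3 go.py 482.8 239.9 27 184.55
```

```text
t 26.45 pos [483.2 240.   27.8] yaw -175.43 q [ 0.46  0.34 -0.44  0.79 -0.    0.38] F [ 0.08  0.08 -3.76] M [-0.    0.04 -0.01] gap 0.214
shift now [ 0.4 -0.1  0.8] shift after turn [ 0.4 -0.1  0.8] turn [0.01 0.07 0.02]
```

Call:
drive_tool:
  increments:
    - {"dx": 0, "dy": 0, "dz": 0.4, "rx": 0, "ry": 0, "rz": 0}
    - {"dx": 0, "dy": 0, "dz": 0.4, "rx": 0, "ry": 0, "rz": 0}
    - {"dx": 0, "dy": 0, "dz": 0.4, "rx": 0, "ry": 0, "rz": 0}
    - {"dx": 0, "dy": 0, "dz": 0.3, "rx": 0, "ry": 0, "rz": 0}
    - {"dx": 0, "dy": 0, "dz": 0, "rx": 0, "ry": 0, "rz": 0}
    - {"dx": 0, "dy": 0, "dz": 0, "rx": 0, "ry": 0, "rz": 0}
    - {"dx": 0, "dy": 0, "dz": 0, "rx": 0, "ry": 0, "rz": 0}
    - {"dx": 0, "dy": 0, "dz": 0, "rx": 0, "ry": 0, "rz": 0}

```text
time_s: 27.45
ee_pos: [483.3, 240.1, 27.2]
orientation: [-0.125, 3.137, 0.001]
force: [-0.8, -0.7, 0.2]
finger_gap: 0.214
```

```bash
python3 go.py 482.8 239.9 27 184.55
```

```text
t 27.45 pos [483.3 240.1  27.2] yaw -175.42 q [ 0.46  0.34 -0.44  0.79 -0.    0.38] F [-0.83 -0.65  0.21] M [-0.12  0.18  0.04] gap 0.214
shift now [ 0.6 -0.2  0.2] shift after turn [ 0.6 -0.2  0.2] turn [0.03 0.1  0.03]
```

The file rests on the floor of the board (net contact about 4 N), so I let go. The fingers open first and the arm rises after that.

Call:
drive_tool:
  increments:
    - {"dx": 0, "dy": 0, "dz": 0, "rx": 0, "ry": 0, "rz": 0}
    - {"dx": 0, "dy": 0, "dz": 0, "rx": 0, "ry": 0, "rz": 0}
    - {"dx": 0, "dy": 0, "dz": 0, "rx": 0, "ry": 0, "rz": 0}
    - {"dx": 0, "dy": 0, "dz": 0, "rx": 0, "ry": 0, "rz": 0}
    - {"dx": 0, "dy": 0, "dz": 0, "rx": 0, "ry": 0, "rz": 0}
    - {"dx": 0, "dy": 0, "dz": 0, "rx": 0, "ry": 0, "rz": 0}
    - {"dx": 0, "dy": 0, "dz": 0, "rx": 0, "ry": 0, "rz": 0}
    - {"dx": 0, "dy": 0, "dz": 0, "rx": 0, "ry": 0, "rz": 0}
  fingers: 0

```text
time_s: 28.45
ee_pos: [484.9, 240.9, 27.8]
orientation: [-0.125, 3.135, 0.003]
force: [-0.9, 0.6, -0.2]
finger_gap: 0.999
```

Call:
drive_tool:
  increments:
    - {"dx": 0, "dy": 0, "dz": -5, "rx": 0, "ry": 0, "rz": 0}
    - {"dx": 0, "dy": 0, "dz": -20, "rx": 0, "ry": 0, "rz": 0}
    - {"dx": 0, "dy": 0, "dz": -40, "rx": 0, "ry": 0, "rz": 0}
    - {"dx": 0, "dy": 0, "dz": -40, "rx": 0, "ry": 0, "rz": 0}
    - {"dx": 0, "dy": 0, "dz": -40, "rx": 0, "ry": 0, "rz": 0}
    - {"dx": 0, "dy": 0, "dz": -30, "rx": 0, "ry": 0, "rz": 0}
    - {"dx": 0, "dy": 0, "dz": 0, "rx": 0, "ry": 0, "rz": 0}
    - {"dx": 0, "dy": 0, "dz": 0, "rx": 0, "ry": 0, "rz": 0}

```text
time_s: 29.45
ee_pos: [483.3, 240.1, 209.4]
orientation: [-0.125, 3.135, 0.002]
force: [-0.4, 0.2, 0.3]
finger_gap: 1.002
```

Call:
drive_tool:
  increments:
    - {"dx": 0, "dy": 30, "dz": 0, "rx": 0, "ry": 0, "rz": 0}
    - {"dx": 0, "dy": 45, "dz": 0, "rx": 0, "ry": 0, "rz": 0}
    - {"dx": 0, "dy": 45, "dz": 0, "rx": 0, "ry": 0, "rz": 0}
    - {"dx": 0, "dy": 45, "dz": 0, "rx": 0, "ry": 0, "rz": 0}
    - {"dx": 0, "dy": 30, "dz": 0, "rx": 0, "ry": 0, "rz": 0}
    - {"dx": 0, "dy": 10, "dz": 0, "rx": 0, "ry": 0, "rz": 0}
    - {"dx": 0, "dy": 0, "dz": 0, "rx": 0, "ry": 0, "rz": 0}
    - {"dx": 0, "dy": 0, "dz": 0, "rx": 0, "ry": 0, "rz": 0}

```text
time_s: 30.45
ee_pos: [462.7, 444.5, 197.9]
orientation: [0.12, -3.131, 0.016]
force: [-0.1, -1.2, 0.1]
finger_gap: 1.001
```

```bash
python3 - <<'E'
from h import *
from fit import rect
for n in("top","side"):
    p=optics.camera(n);w=cloud(p);save(f"pics/{n}9.png",p["frame"],1.25)
    reg=lambda x0,x1,y0,y1,z0,z1:(w[...,0]>x0)&(w[...,0]<x1)&(w[...,1]>y0)&(w[...,1]<y1)&(w[...,2]>z0)&(w[...,2]<z1)
    rect(w[reg(400,560,200,280,58,80)],n+" grip"); rect(w[reg(300,650,160,300,9,80)],n+" board")
    rect(w[reg(560,630,-110,0,74,100)],n+" plate")
s=monitor.observe(); print(s["time_s"],s["force"],s["ee_pos"],s["finger_gap"])
E
```

```text
top grip 274 [481.4 239.7] [78.3 22.2] 4.0 z [60.5 63.8 67.3]
top board 2498 [480.9 240.5] [270.8  67. ] 4.6 z [10.9 18.2 64.1]
top plate 105 [597.4 -56.6] [11.1 66.7] 14.1 z [76.8 87.4 91.4]
side grip 152 [482.3 238.4] [78.5 25.5] 4.0 z [58.6 63.5 65.7]
side board 1571 [481.  240.6] [270.3  73.1] 4.5 z [11.3 18.8 63.5]
side plate 143 [597.  -56.9] [10.1 68.6] 14.4 z [75.9 87.5 90.6]
30.55 [ 0.25039483  0.47395084 -0.30173288] [462.96625017 444.53780647 198.3385466 ] 1.0019053548506964
```

View pics/top9.png

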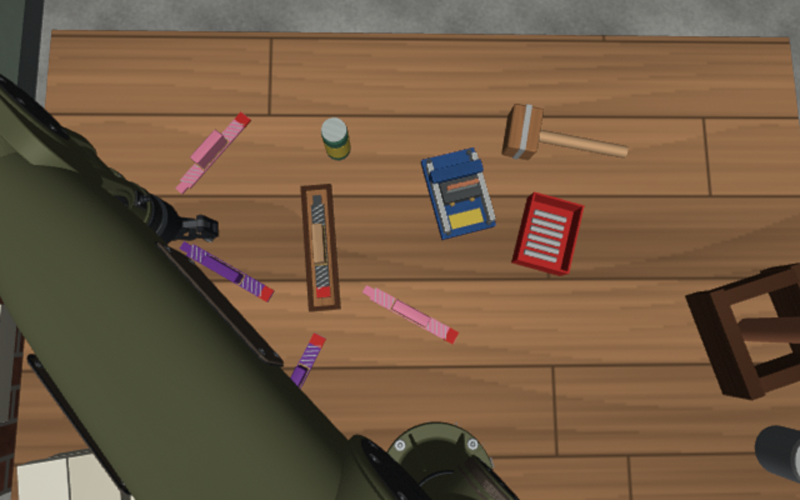

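View pics/side9.png

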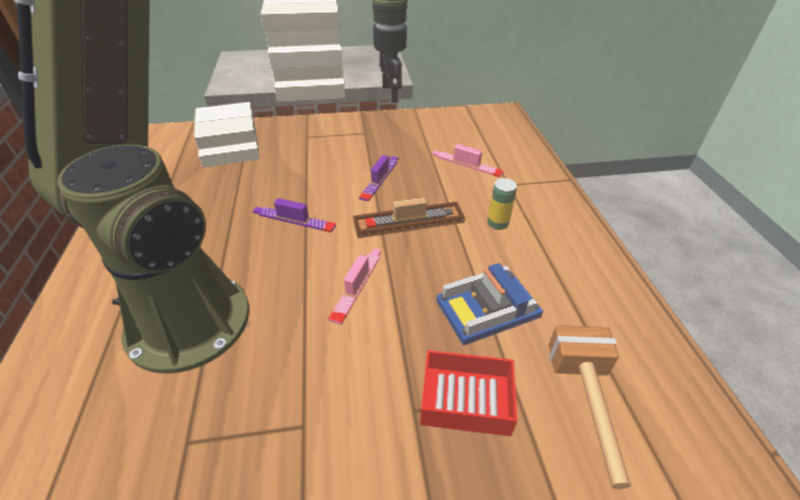

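The file lies flat and centred in its board (top view 320,245). The plate is where it was, and the mallet, oil can and bin are undisturbed. The gripper is clear of everything, so I hand in.

```bash
python3 -c "
from h import *
print(close_job())"
```

```text
the job is handed in; nothing more can be done
None
```

I filed the copper edge with three forward strokes, lifting the file clear for each return. I then set the file down flat in its board, let go, and handed in at about 30.6 s. No verdict was reported.

**Strokes:** Contact ran from about 50 mm in front of the file's middle to about 50 mm behind it, with the tool within about 0.2° of level wherever I read it. I read the pressure at mid-stroke in all three and at the end of the third, and each time it was about 7 N. That is inside the 3–20 N band but below the 10 N you asked for.

**Final checks:**
- **File:** both cameras show it centred in the board, with its grip top at about 64 mm, the height of a file lying flat on the floor.
- **Plate and carriage:** the plate is within about 1 mm of where it started, so I saw no sign of the carriage being dragged back.
- **Mallet, oil can and bin:** they look undisturbed in the pictures.
- **Gripper:** it is open and clear, and the force reading is about zero.

**Not measured:** I took no pressure reading at the end of strokes 1 and 2. The first was probably the lightest there, at an estimated 4–5 N. The edge looks the same colour as before, so the pictures do not show whether the burr came off.

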